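Flip the tin toolbox lid open past its balance point

ROBOT

A 7-joint arm with a two-finger parallel gripper is mounted at the origin on the work surface. World frame = base frame: x ahead of the robot, y to its left, z up, the work surface at z = 0. Lengths are in m, angles in rad, forces in N, time in s.
With the tool pointing down it reaches from about 0.4 to 0.875 m from the base axis. Payload 19.3 kg.
Tool frame: the origin (TCP) lies on the centre line of the jaws, within the pads' length; the fingertips stand 22 mm ahead of it and the grasp point (between the pads) lies 3 mm ahead of it; z points along the fingers, y is the line along which they close (so a half turn about z gives the same grasp; the last joint's range is limited). The gripper opens to 85 mm and grips with 20 to 120 N. Pads are 22 mm wide; open, the fingers measure 114 mm over their backs; the gripper's body (76 mm by 85 mm) begins 54 mm behind the grasp point. The pads swing forward as they close: fully open they stand 13 mm farther back than shut.
Start: joints at [1.045, 0.521, -0.036, 1.599, 0.021, 1.021, -0.113], TCP at [0.275, -0.561, 0.253] pointing down, gripper open.
Joint ranges: [-2.91, 2.91], [-0.3, 2.13], [-1.5, 1.42], [0.17, 2.43], [-1.26, 4.41], [0.16, 1.93], [-2.52, 2.52]. Speed limits (rad/s): [1.89, 1.89, 2.39, 2.39, 3.01, 3.01, 3.01].

INTERFACE

Orientations are given as a rotation vector (axis times angle).
In Python, from plant import read_state, optics, robot gives the robot as it stands. The module is installed in compiled form; this text tells all that it offers.
- The arm moves only by the tool drive_tool, never from a script. Its argument "series" is a list that holds one entry, the list of rows, each a list of 7 numbers: the shift along the tool's x, y, z scaled (see below), then the turn, a rotation vector about the tool's x, y, z scaled (see below), then the opening in per cent of the stroke, from 0 (shut) to 100 (fully open). In form: [[[dx, dy, dz, wx, wy, wz, hand], ...]]. A call has 1 to 5 rows; each row is the pose to reach, as a shift and turn from the pose commanded when the call began, along the tool's axes at that moment; what a row does not reach only later rows make up. The controller multiplies each number of a shift by 0.75 m and each number of a turn by 90 degrees. A row lasts 1/10 s, in which the tool goes at most 50 mm and 8.59 degrees, less where a joint would pass 70% of its speed; a pose out of reach is approached as far as the arm can. A call with a number of a shift or a turn outside -1 to 1 is refused whole. A call with a gripper value outside its range is refused whole. The fingers move at their own pace and stop on an object; "squeeze" is the grip in N (left out, the last holds). Time passes only in rows, so rows that repeat a pose let the fingers close. It gives the time, the measured TCP pose, the force, the opening and the grip force at its end, in the units of the state.
- read_state(): the state, without advancing time (a new reading comes with each control period).
- optics.camera(name): name is "side" or "top" or "wrist"; returns (picture, depth): 384x512x3 uint8, blue, green, red; 384x512 float32, m along the optical axis (not along the pixel's ray), 0 where there is no reading.
- optics.get_calibration(name): a dict with "fx", "fy", "cx", "cy" (pixels), "view" (4x4, takes a point from world to camera coordinates); the wrist camera has in their place "hand_eye" (4x4, takes a point from camera to tool coordinates, whose origin is the TCP and whose axes are the flange's). Camera axes: x right, y up, looking along -z (the intrinsics and any distortion apply to the point x, -y, -z); pixel columns grow to the right and rows downward; lengths in m; the calibration is good to about 2 mm. A picture is of the moment at which its call begins: read the wrist's pose just before it. get_calibration takes no time and is no camera call.
- robot.close_job(): hands the job in; it is judged then, once.
The state is a dict: "time": time; "joints": joint angles; "qvel": joint speeds; "joint_torque": joint torques, N m; "position": TCP position; "ee_rot": TCP orientation; "wrist_force": force on the tool from outside, world axes, zero at the start; "wrist_torque": the same for the moment, N m; "gripper_width": opening from 0.0 (shut) to 1.0 (fully open); "grasp_force": force on a finger pad.
Only numpy, scipy, OpenCV 4.12 (cv2) and the standard library are available. Lean on these libraries where they do the work, as an engineer would, in place of code of your own. Each camera call takes 0.05 s, during which the arm holds its last target. There are 200 camera calls.

TASK

Open the tin toolbox just by pushing with the fingertips: push the latch's upright brass peg so that its bar swings right out from over the lid's steel tongue, then push the tongue up and tip the lid back past its balance point until it rests fully open by itself, and move the fingers clear. The tin is thin, so push gently and do not pinch it, force it or pick anything up, and leave the other things on the bench where they are.

Things in the scene. Friction and masses are not known exactly. Their poses are not given: they have to be found in the camera images.
- toolbox: Red tin toolbox, 120 (x) x 180 (y) mm, walls 75 mm high, fixed to the bench. Origin at the centre of its underside; x points from the front (with tongue and latch; faces roughly the robot's left, +y) to the hinge side, y along the front, roughly away from the robot, z up. Under the latch pivot a 22 x 26 mm bracket stands out of the front wall, 29 to 79 mm above the bench.
- lid (a joint): Angle of the toolbox lid in rad: 0 shut, 1.57 upright (its balance point), stop at 1.95 where it rests leaning back, held only by gravity. No spring, hardly any friction: below about 1.57 it falls shut again when let go. Lid about 0.18 kg, flat plate 4 mm thick with its upper face 79 mm above the bench when shut; about 1.5 N upward at the tongue lifts it. The latch bar really stops it while it lies over the tongue.
- lid_tongue (a point): Point on the lower front edge of the lid's steel tongue (75 mm above the bench when shut), moves with the lid. The tongue is a flat plate 4 mm thick and 90 mm wide that juts 35 mm out from the front wall, in the toolbox frame from y = -60 to +30 mm; this point lies at y = -30 mm, clear of the latch. Distance to the hinge line 157 mm. Its underside is free, 35 mm deep to the wall.
- lid_hinge (a point): Point on the lid's hinge line (which runs along the toolbox's y axis), 77 mm above the bench at y = -30 mm, right behind lid_tongue.
- latch (a joint): Angle of the swing latch in rad: 0 (to 0.2 at the start) with its bar along the front, lying over the tongue; grows as the free end of the bar swings out away from the box (towards the front, then round to +y of the toolbox), clear of the tongue from about 1.2, stop at 2.0. Turns about a vertical pin, with light friction (below 1 N at the peg), and stays where it is left.
- latch_peg (a point): Centre of the top of the upright brass peg on the free end of the latch bar: peg 10 mm in diameter, standing 28 mm above the bar, its top 117 mm above the bench. At latch 0 it is 48 mm from the pivot towards -y of the toolbox. It is pushed from the lid side outwards; over the shut lid behind it there is free room.
- latch_pivot (a point): Point on the latch's vertical pivot axis at the top of the bar, 89 mm above the bench. The brass bar is 12 mm wide, 6 mm thick, its underside 83 mm above the bench (4 mm above the tongue).
- gauge_coin: Brass gauge coin lying flat, 38 mm across, 5 mm thick, with a hole. Origin at the centre of its underside. Leave alone.
- starter_handle: Black plastic recoil starter handle lying flat, 30 x 105 x 24 mm (along its x, y, z) with a 36 mm nose to +x. Origin under its middle. Leave alone.
- plug1: Spark plug with green ceramic top standing upright in a white sleeve, 25 mm across, 79 mm tall. Origin at the centre of its underside. Leave alone.
- plug2: A second such plug. Leave alone.
- wrench: Steel wrench lying flat, 170 mm along its x. Leave alone.
- oil_can: Can with a yellow band, 54 mm across, 110 mm tall, standing. Origin at the centre of its underside. Leave alone.
Not all that is in view belongs to the job. Several things have the shape of the toolbox; the one meant has the colours described above.

How it is judged:
By the outcome, as a careful person would: the job done as asked, in the order asked, and still so for the second after the job is handed in, with the robot touching nothing.
It also fails if it takes over 54 s, if anything falls off the work surface, if the arm or the gripper's body presses on something with over 40 N, if the wrist force passes 120 N, or if a joint passes its speed limit or range.

## Working session

There is one attempt and no reset: what is moved stays moved. The work goes in short steps, Python scripts to look and compute and a tool call to move; the robot and the scene stay as the last step left them, time stands still between calls to the robot, and variables do not carry over. Pictures are saved under pics/ and viewed, at most 10 in all, crops included, and the job is handed in when it is done.

Besides the shell and the picture viewer there is one more tool, called after ">>>" as name([rows], argument=value, ...), one row to a line, values as JSON. drive_tool: Moves the arm, as the interface text tells. Its arguments: {"type":"object","properties":{"series":{"type":"array"},"squeeze":{"type":"number"}},"required":["series"]}

```bash
mkdir -p pics
cat > h.py <<'E'
import numpy as np, cv2
from plant import read_state, optics, robot
from scipy.spatial.transform import Rotation as R
def pts(name,depth):
    c=optics.get_calibration(name); v,u=np.indices(depth.shape)
    d=depth; P=np.stack([(u-c['cx'])/c['fx']*d,-(v-c['cy'])/c['fy']*d,-d,np.ones_like(d)],-1)
    if 'view' in c: M=np.linalg.inv(c['view'])
    else:
        s=read_state(); T=np.eye(4); T[:3,:3]=R.from_rotvec(s['ee_rot']).as_matrix(); T[:3,3]=s['position']; M=T@c['hand_eye']
    return (P@M.T)[...,:3]
E
python3 - <<'E'
from h import *
s=read_state(); print(s['time'],s['position'],s['ee_rot'],s['wrist_force'],s['gripper_width'])
for n in ['top','side']:
    b,d=optics.camera(n); cv2.imwrite(f'pics/{n}.png',b); np.savez(f'{n}.npz',b=b,d=d)
    c=optics.get_calibration(n); print(n,{k:(np.round(v,3).tolist() if k=='view' else v) for k,v in c.items()})
E
```

```text
0.0 [ 0.27497691 -0.56092964  0.25273007] [-3.05931967e+00 -7.09581337e-01  4.80579329e-04] [0.34845395 0.1089925  0.72073829] 0.9987658713739933
top {'fx': 364.01771937494317, 'fy': 364.01771937494317, 'cx': 254.0803945768011, 'cy': 196.2612792395155, 'view': [[0.01, -1.0, -0.021, 0.007], [0.983, 0.005, 0.186, -0.522], [-0.186, -0.023, 0.982, -1.121], [0.0, 0.0, 0.0, 1.0]]}
side {'fx': 371.63386498528206, 'fy': 371.63386498528206, 'cx': 259.7532493008078, 'cy': 193.92693753211697, 'view': [[-0.961, -0.278, -0.004, 0.482], [0.206, -0.724, 0.659, -0.179], [-0.186, 0.632, 0.753, -0.927], [0.0, 0.0, 0.0, 1.0]]}
```

View pics/top.png

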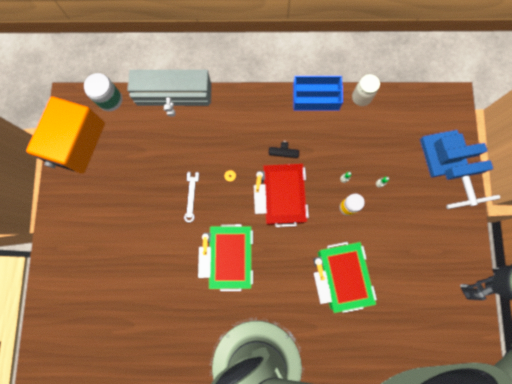

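View pics/side.png

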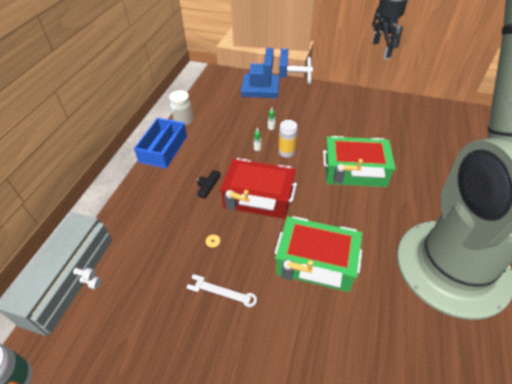

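Three toolbox shapes appear in the top view: all red at (285,195), and two with green rims at (230,258) and (348,277). I choose the all-red one. Its white/steel tongue is at (260,203), with the brass bar and peg at about (259,182). The handle at (284,151) and the coin at (230,176) are close by, while the can is behind it at (351,204).

Run:
```python
from h import *
z=np.load('top.npz'); b,d=z['b'],z['d']; P=pts('top',d); hsv=cv2.cvtColor(b,cv2.COLOR_BGR2HSV)
roi=np.zeros(d.shape,bool); roi[160:230,248:312]=1
red=((hsv[...,0]<6)|(hsv[...,0]>174))&(hsv[...,1]>200)&(hsv[...,2]>120)&roi&(abs(P[...,2]-.079)<.006)
print('lid n',red.sum(),'z',np.median(P[red][:,2]))
r=cv2.minAreaRect((P[red][:,:2]*1000).astype(np.float32)); print(r)
tong=(hsv[...,1]<60)&(hsv[...,2]>150)&roi&(abs(P[...,2]-.079)<.008)
print('light',cv2.minAreaRect((P[tong&(P[...,1]>P[red][:,1].mean()+.05)][:,:2]*1000).astype(np.float32)), np.median(P[tong][:,2]))
br=(hsv[...,0]>12)&(hsv[...,0]<32)&(hsv[...,1]>120)&(hsv[...,2]>120)&roi
v,u=np.nonzero(br)
for a,c in zip(v,u): print(a,c,np.round(P[a,c],3))
for n,w in (('top',(155,235,235,320)),('side',(150,225,210,305))):
    i=np.load(n+'.npz')['b'][w[0]:w[1],w[2]:w[3]]; i=cv2.resize(i,None,fx=4.5,fy=4.5,interpolation=cv2.INTER_CUBIC)
    globals()[n]=i
h=max(top.shape[0],side.shape[0]); f=lambda i:cv2.copyMakeBorder(i,0,h-i.shape[0],0,0,0)
cv2.imwrite('pics/crop.png',cv2.resize(np.hstack([f(top),f(side)]),(800,360)))
```

```text
lid n 2093 z 0.08093181817861406
((527.7052001953125, -85.60183715820312), (187.07308959960938, 124.2452392578125), 2.460696220397949)
light ((528.9049682617188, -8.070003509521484), (131.6431121826172, 31.34903335571289), 0.5057761669158936) 0.08009150109790364
160 279 [ 0.657 -0.072  0.002]
160 282 [ 0.657 -0.082  0.003]
161 284 [ 0.653 -0.088  0.005]
161 290 [ 0.654 -0.109  0.002]
161 292 [ 0.654 -0.116 -0.   ]
161 304 [ 0.653 -0.156  0.003]
161 306 [ 0.654 -0.163  0.001]
163 305 [ 0.646 -0.159  0.004]
164 306 [ 0.642 -0.162  0.008]
167 311 [ 0.633 -0.18   0.001]
169 256 [ 0.626  0.007 -0.   ]
176 259 [ 0.579 -0.005  0.09 ]
176 260 [ 0.579 -0.008  0.091]
177 255 [0.597 0.01  0.001]
177 256 [0.597 0.006 0.002]
177 257 [0.597 0.003 0.002]
177 258 [ 0.575 -0.002  0.092]
177 259 [ 0.576 -0.005  0.091]
177 260 [ 0.575 -0.008  0.095]
178 250 [0.594 0.027 0.002]
178 255 [0.594 0.01  0.002]
178 256 [0.594 0.006 0.001]
178 257 [0.594 0.003 0.   ]
178 258 [ 0.572 -0.002  0.093]
178 259 [ 0.573 -0.005  0.088]
178 260 [ 0.572 -0.008  0.091]
178 261 [ 0.572 -0.011  0.091]
179 255 [ 0.591  0.01
[... 2255 characters left out ...]
 [0.458 0.008 0.001]
219 248 [ 0.455  0.032 -0.001]
223 250 [ 0.441  0.025 -0.   ]
224 248 [0.437 0.031 0.005]
224 249 [0.437 0.028 0.006]
224 250 [0.438 0.025 0.003]
224 254 [ 0.438  0.012 -0.   ]
225 248 [ 0.435  0.031 -0.   ]
225 249 [0.434 0.028 0.004]
225 250 [0.435 0.025 0.001]
225 251 [0.435 0.021 0.   ]
225 252 [0.434 0.018 0.002]
225 254 [0.435 0.011 0.001]
225 260 [ 0.435 -0.008  0.   ]
226 251 [0.431 0.021 0.004]
226 252 [0.431 0.018 0.002]
227 252 [ 0.428  0.018 -0.001]
227 302 [ 0.429 -0.146  0.002]
228 252 [0.425 0.018 0.003]
228 261 [ 0.425 -0.012  0.001]
228 266 [ 0.425 -0.028  0.006]
228 283 [ 0.426 -0.084  0.   ]
228 302 [ 0.426 -0.147 -0.003]
229 261 [ 0.421 -0.012  0.005]
```

View pics/crop.png

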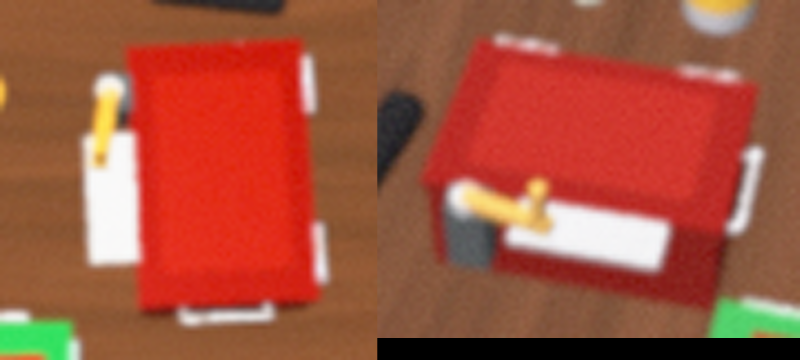

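The crop shows the bar running from the white pivot at top-view (259.7,175) to the peg at (257.5,188), over the tongue. The heights match the description: lid 81 mm, bar 90 mm, peg top 117 mm.
- The box centre is (0.528,-0.086) with a yaw of 2.5°, the peg is at (0.535,0.000) and the pivot at about (0.583,-0.007).

Next I'll write a helper that turns world goals into rows.

```bash
cat >> h.py <<'E'
def rows(goals):
    "goals: list of (world pos of TCP, 3x3 tool axes)"
    s=read_state(); A=R.from_rotvec(s['ee_rot']); 
    for p,M in goals:
        t=A.inv().apply(np.array(p)-s['position'])/.75
        w=(A.inv()*R.from_matrix(M)).as_rotvec()/(np.pi/2)
        print(np.round(np.r_[t,w],3).tolist())
YB=np.array([.999,.043,0]); 
def tool(down):  # tool x along box y, fingers 'down' rad below horizontal, pointing to the hinge
    z=np.array([.043*np.cos(down),-.999*np.cos(down),-np.sin(down)]); x=YB/np.linalg.norm(YB); z/=np.linalg.norm(z)
    return np.stack([x,np.cross(z,x),z],1)
E
python3 -c "
from h import *
rows([((.533,-.038,.2),tool(np.pi/2))])"
```

```text
[0.616, -0.475, 0.071, -0.001, 0.0, 0.263]
```

>>> drive_tool([
  [[0.616,-0.475,0.0,0,0,0.263,0],[0.616,-0.475,0.0,0,0,0.263,0],[0.616,-0.475,0.0,0,0,0.263,0],[0.616,-0.475,0.0,0,0,0.263,0],[0.616,-0.475,0.0,0,0,0.263,0]],
], squeeze=20)

```text
time: 0.6
position: [0.3857, -0.336, 0.2532]
ee_rot: [-3.141, -0.067, 0.0]
wrist_force: [1.8, -1.0, 0.3]
gripper_width: 0.141
grasp_force: 0.0
```

```bash
python3 -c "
from h import *
rows([((.533,-.038,.2),tool(np.pi/2))])"
```

```text
[0.213, -0.389, 0.071, -0.0, 0.0, -0.0]
```

>>> drive_tool([
  [[0.213,-0.389,0.0,0,0,0,0],[0.213,-0.389,0.0,0,0,0,0],[0.213,-0.389,0.0,0,0,0,0],[0.213,-0.389,0.0,0,0,0,0],[0.213,-0.389,0.071,0,0,0,0]],
])

```text
time: 1.1
position: [0.4958, -0.115, 0.2361]
ee_rot: [3.14, 0.067, 0.005]
wrist_force: [1.3, -0.9, -0.7]
gripper_width: -0.001
grasp_force: 0.0
```

```bash
python3 -c "
from h import *
rows([((.533,-.038,.2),tool(np.pi/2))])"
```

```text
[0.054, -0.1, 0.048, 0.0, -0.002, -0.0]
```

>>> drive_tool([
  [[0.054,-0.1,0.048,0,0,0,0],[0.054,-0.1,0.048,0,0,0,0],[0.054,-0.1,0.048,0,0,0,0],[0.054,-0.1,0.048,0,0,0,0]],
])

```text
time: 1.5
position: [0.5313, -0.0396, 0.198]
ee_rot: [-3.141, -0.07, 0.002]
wrist_force: [-0.4, -0.1, -0.1]
gripper_width: -0.003
grasp_force: 0.0
```

Run:
```python
from h import *
s=read_state(); print(s['position'])
b,d=optics.camera('wrist'); P=pts('wrist',d); cv2.imwrite('pics/w1.png',b); np.savez('w1.npz',b=b,d=d,P=P)
hsv=cv2.cvtColor(b,cv2.COLOR_BGR2HSV)
br=(hsv[...,0]>12)&(hsv[...,0]<32)&(hsv[...,1]>120)&(hsv[...,2]>120)
for lo,hi in ((.108,.125),(.083,.097)):
    m=br&(P[...,2]>lo)&(P[...,2]<hi)
    if m.sum()>5: q=P[m]; vv,uu=np.nonzero(m); print(m.sum(),np.median(q,0),q.min(0),q.max(0),uu.mean(),vv.mean())
rows([((.533,-.038,.122),tool(np.pi/2))])
```

```text
[ 0.53130694 -0.03961499  0.19799187]
159 [5.40308185e-01 1.49355870e-04 1.17609271e-01] [ 0.5346028  -0.00409764  0.10839057] [0.54360223 0.00539978 0.11987477] 198.7987421383648 195.9245283018868
977 [5.50420917e-01 1.90408877e-04 8.99836392e-02] [ 0.35784847 -0.01034734  0.08356812] [0.57928204 0.16465893 0.09661985] 158.4472876151484 218.10747185261002
[0.003, -0.004, 0.102, 0.0, 0.0, -0.0]
```

View pics/w1.png

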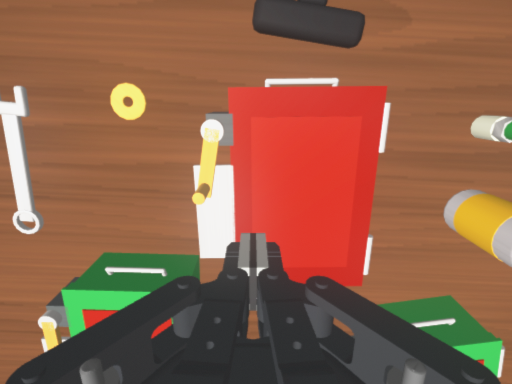

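The wrist picture shows the peg top at (199,196), which is (0.539,0.000,0.117) and agrees with the top view. The pivot is at (212,130), about (0.586,-0.007). The fingers are closed over the lid beside the peg and nothing is in the way below, so I'll descend.

>>> drive_tool([
  [[0.003,-0.004,0.05,0,0,0,0],[0.003,-0.004,0.1,0,0,0,0],[0.003,-0.004,0.1,0,0,0,0],[0.003,-0.004,0.1,0,0,0,0]],
])

```text
time: 1.95
position: [0.5336, -0.0382, 0.1246]
ee_rot: [3.141, 0.065, -0.001]
wrist_force: [0.1, -0.3, -0.1]
gripper_width: -0.002
grasp_force: 0.0
```

```bash
python3 -c "
from h import *
print(read_state()['position'],read_state()['wrist_force'])
D=tool(np.pi/2)
rows([((x,y,.122),D) for x,y in [(.533,-.018),(.534,-.002),(.539,.016),(.550,.031),(.563,.040),(.575,.044)]])"
```

```text
[ 0.53355419 -0.03820779  0.12455664] [ 0.10148546 -0.31562692 -0.10613397]
[0.0, -0.027, 0.003, 0.0, 0.0, -0.001]
[0.003, -0.048, 0.003, 0.0, 0.0, -0.001]
[0.01, -0.072, 0.003, 0.0, 0.0, -0.001]
[0.026, -0.091, 0.003, 0.0, 0.0, -0.001]
[0.044, -0.103, 0.003, 0.0, 0.0, -0.001]
[0.06, -0.107, 0.003, 0.0, 0.0, -0.001]
```

>>> drive_tool([
  [[0.0,-0.02,0.003,0,0,0,0],[0.0,-0.035,0.003,0,0,0,0],[0.003,-0.048,0.003,0,0,0,0],[0.006,-0.06,0.003,0,0,0,0],[0.01,-0.072,0.003,0,0,0,0]],
])

```text
time: 2.45
position: [0.5391, 0.018, 0.1218]
ee_rot: [-3.141, -0.068, -0.001]
wrist_force: [-0.5, -2.0, -0.3]
gripper_width: 0.0
grasp_force: 0.6
```

```bash
python3 -c "
from h import *
s=read_state();print(s['position'],s['wrist_force'])
D=tool(np.pi/2)
rows([((x,y,.122),D) for x,y in [(.539,.016),(.550,.031),(.563,.040),(.577,.044)]])"
```

```text
[0.53906549 0.01797432 0.12178694] [-0.46506497 -2.0386334  -0.3016445 ]
[-0.0, 0.003, -0.0, 0.0, -0.0, 0.0]
[0.015, -0.017, -0.0, 0.0, -0.0, 0.0]
[0.033, -0.028, -0.0, 0.0, -0.0, 0.0]
[0.052, -0.032, -0.0, 0.0, -0.0, 0.0]
```

Contact is light. I'll follow the arc round.

>>> drive_tool([
  [[0.008,-0.009,0,0,0,0,0],[0.015,-0.017,0,0,0,0,0],[0.033,-0.028,0,0,0,0,0],[0.052,-0.032,0,0,0,0,0],[0.052,-0.032,0,0,0,0,0]],
])

```text
time: 2.95
position: [0.5781, 0.0435, 0.1212]
ee_rot: [-3.14, -0.068, -0.001]
wrist_force: [-0.2, -0.2, 0.5]
gripper_width: -0.002
grasp_force: 0.0
```

Run:
```python
from h import *
s=read_state(); print(s['position'],s['wrist_force'])
for n in ('top','wrist'):
    b,d=optics.camera(n); P=pts(n,d); cv2.imwrite(f'pics/{n}2.png',b)
    hsv=cv2.cvtColor(b,cv2.COLOR_BGR2HSV)
    br=(hsv[...,0]>12)&(hsv[...,0]<32)&(hsv[...,1]>120)&(hsv[...,2]>120)&(P[...,0]>.5)
    for lo,hi in ((.1,.125),(.083,.097)):
        m=br&(P[...,2]>lo)&(P[...,2]<hi)
        if m.sum()>2: q=P[m]; print(n,m.sum(),np.median(q,0).round(3),q.min(0).round(3),q.max(0).round(3))
```

```text
[0.57813814 0.04347324 0.12123841] [-0.2145548  -0.15548346  0.45593514]
top 302 [0.679 0.568 0.116] [ 0.605 -0.685  0.1  ] [0.821 0.714 0.125]
top 90 [0.678 0.567 0.091] [0.605 0.532 0.083] [0.787 0.701 0.097]
wrist 522 [0.598 0.042 0.117] [0.587 0.038 0.1  ] [0.601 0.047 0.119]
wrist 1615 [0.593 0.025 0.089] [0.581 0.001 0.083] [0.603 0.051 0.097]
```

View pics/wrist2.png

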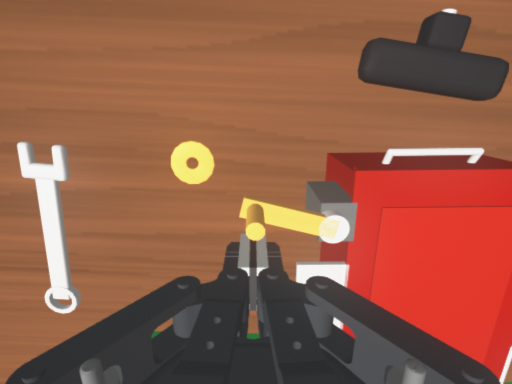

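The picture shows the latch bar swung out to about 1.85 rad: peg at (255,222), or (0.597,0.042), and pivot at (334,230). The tongue is free. Next I'll back off and tilt the tool so the fingers point at the box.

```bash
python3 -c "
from h import *
T=tool(np.radians(35))
rows([((.505,.13,.2),T)])"
```

```text
[-0.09, -0.12, -0.105, -0.611, 0.001, -0.0]
```

>>> drive_tool([
  [[-0.05,-0.02,-0.02,0,0,0,0],[-0.09,-0.06,-0.06,-0.1,0,0,0],[-0.09,-0.12,-0.105,-0.61,0,0,0],[-0.09,-0.12,-0.105,-0.61,0,0,0],[-0.09,-0.12,-0.105,-0.61,0,0,0]],
])

```text
time: 3.55
position: [0.5056, 0.1311, 0.2029]
ee_rot: [2.699, 0.062, 0.002]
wrist_force: [-0.2, -0.9, -2.0]
gripper_width: 0.002
grasp_force: 0.0
```

```bash
python3 -c "
from h import *
s=read_state();print(s['position'],s['joints'])
T=tool(np.radians(35))
rows([((.505,.13,.2),T)])"
```

```text
[0.50559395 0.13110806 0.20294246] [-0.65698747  0.530806    0.09959781  1.83628314  0.37874144  1.04503951
 -2.32625488]
[-0.001, -0.0, 0.004, -0.33, 0.004, 0.004]
```

>>> drive_tool([
  [[0,0,0,-0.33,0,0,0],[0,0,0,-0.33,0,0,0],[0,0,0,-0.33,0,0,0],[0,0,0,-0.33,0,0,0],[0,0,0,-0.33,0,0,0]],
])

```text
time: 4.05
position: [0.5045, 0.1308, 0.1986]
ee_rot: [2.179, 0.06, 0.01]
wrist_force: [-0.3, -0.5, -1.3]
gripper_width: 0.001
grasp_force: 0.0
```

```bash
python3 -c "
from h import *
s=read_state();print(s['position'],s['joints'])
T=tool(np.radians(35))
rows([((.505,.08,.14),T),((.505,.08,.058),T),((.507,.014,.057),T)])"
```

```text
[0.50446865 0.1308469  0.19864257] [-0.95197219  0.786814    0.30557242  1.73471551  0.53194663  1.3297473
 -2.49560294]
[-0.001, -0.025, 0.1, 0.001, 0.004, 0.01]
[0.0, -0.115, 0.163, 0.001, 0.004, 0.01]
[-0.001, -0.066, 0.236, 0.001, 0.004, 0.01]
```

Joint 7 is close to its limit (-2.50 of -2.52). I'll roll the tool a quarter turn, which also keeps the finger linkage flat; first a small test of the sign.

>>> drive_tool([
  [[0,0,0,0,0,0.1,0],[0,0,0,0,0,0.19,0]],
])

```text
time: 4.25
position: [0.5045, 0.1271, 0.1987]
ee_rot: [2.181, -0.187, 0.123]
wrist_force: [-0.5, -0.3, -2.7]
gripper_width: 0.003
grasp_force: 0.0
```

```bash
cat >> h.py <<'E'
def tool90(down):
    M=tool(down); x,y,z=M.T; return np.stack([y,-x,z],1)
E
python3 -c "
from h import *
s=read_state();print(s['position'],s['joints'])
T=tool90(np.radians(35))
rows([((.502,.12,.16),T)])"
```

```text
[0.50453335 0.12713225 0.19866985] [-1.14766906  0.87571366  0.64311192  1.74639525  0.32453896  1.21351593
 -2.50412716]
[-0.011, -0.035, 0.037, 0.006, 0.01, 0.869]
```

Joint 7 falls with +wz, so I'll roll the other way.

```bash
cat >> h.py <<'E'
def tool90(down):
    M=tool(down); x,y,z=M.T; return np.stack([-y,x,z],1)
E
python3 -c "
from h import *
T=tool90(np.radians(35))
rows([((.502,.13,.19),T)])"
```

```text
[-0.005, -0.011, 0.003, -0.01, 0.007, -1.131]
```

>>> drive_tool([
  [[-0.005,-0.011,0.003,0,0,-0.1,0],[-0.005,-0.011,0.003,0,0,-0.19,0],[-0.005,-0.011,0.003,0,0,-0.28,0],[-0.005,-0.011,0.003,0,0,-0.37,0],[-0.005,-0.011,0.003,0,0,-0.46,0]],
])

```text
time: 4.75
position: [0.5023, 0.1307, 0.1905]
ee_rot: [2.114, 0.61, -0.289]
wrist_force: [0.6, 0.2, -0.2]
gripper_width: -0.002
grasp_force: 0.0
```

```bash
python3 -c "
from h import *
s=read_state();print(s['position'],s['joints'])
T=tool90(np.radians(35))
rows([((.502,.13,.19),T)])"
```

```text
[0.5022953  0.13067917 0.19045787] [-1.03001268  0.82474858  0.43258351  1.74075181  0.45024845  1.27384428
 -1.91550141]
[-0.0, -0.0, 0.001, -0.01, 0.003, -0.665]
```

Good, joint 7 is recovering.

>>> drive_tool([
  [[0,0,0,0,0,-0.66,0],[0,0,0,0,0,-0.66,0],[0,0,0,0,0,-0.66,0],[0,0,0,0,0,-0.66,0],[0,0,0,0,0,-0.66,0]],
])

```text
time: 5.25
position: [0.5023, 0.1306, 0.1906]
ee_rot: [1.804, 1.389, -0.696]
wrist_force: [-0.2, -0.2, 0.1]
gripper_width: 0.0
grasp_force: 0.0
```

>>> drive_tool([
  [[0,0,0,0,0,-0.18,0],[0,0,0,0,0,-0.18,0],[0,0,0,0,0,-0.18,0]],
])

```text
time: 5.55
position: [0.5024, 0.1306, 0.1906]
ee_rot: [1.625, 1.658, -0.839]
wrist_force: [0.1, 0.2, 0.2]
gripper_width: 0.0
grasp_force: 0.0
```

```bash
python3 -c "
from h import *
s=read_state();print(s['position'],s['joints'])
T=tool90(np.radians(35))
rows([((.502,.08,.14),T),((.502,.08,.062),T)])"
```

```text
[0.50241441 0.13055131 0.1906093 ] [-0.86531734  0.77911471  0.17586993  1.73104233  0.58546729  1.36921292
 -1.02143894]
[0.016, -0.002, 0.094, -0.01, -0.002, -0.01]
[0.101, -0.003, 0.154, -0.01, -0.002, -0.01]
```

>>> drive_tool([
  [[0.016,0,0.094,0,0,0,0],[0.016,0,0.094,0,0,0,0],[0.06,0,0.124,0,0,0,0],[0.101,-0.003,0.154,0,0,0,0],[0.101,-0.003,0.154,0,0,0,0]],
])

```text
time: 6.05
position: [0.5002, 0.0794, 0.0588]
ee_rot: [1.624, 1.654, -0.843]
wrist_force: [-0.6, -0.2, 1.0]
gripper_width: -0.003
grasp_force: 0.0
```

Run:
```python
from h import *
s=read_state();print(s['position'],s['wrist_force'],s['joints'].__class__)
T=tool90(np.radians(35))
rows([((.502,.05,.06),T),((.502,.012,.06),T)])
b,d=optics.camera('side'); P=pts('side',d); cv2.imwrite('pics/s3.png',cv2.resize(b[120:300,180:420],None,fx=3,fy=3))
b,d=optics.camera('wrist'); P=pts('wrist',d); hsv=cv2.cvtColor(b,cv2.COLOR_BGR2HSV)
m=(hsv[...,1]<60)&(hsv[...,2]>140)&(abs(P[...,2]-.078)<.006)&(P[...,0]>.45)&(P[...,0]<.57)&(P[...,1]<.03)&(P[...,1]>-.05)
print(m.sum(),P[m].min(0) if m.any() else '',P[m].max(0) if m.any() else '')
```

```text
[0.50017291 0.07942009 0.05880193] [-0.56553098 -0.16039899  1.00976221] <class 'numpy.ndarray'>
[-0.024, 0.002, 0.031, -0.011, 0.001, -0.01]
[-0.053, 0.001, 0.073, -0.011, 0.001, -0.01]
0
```

View pics/s3.png

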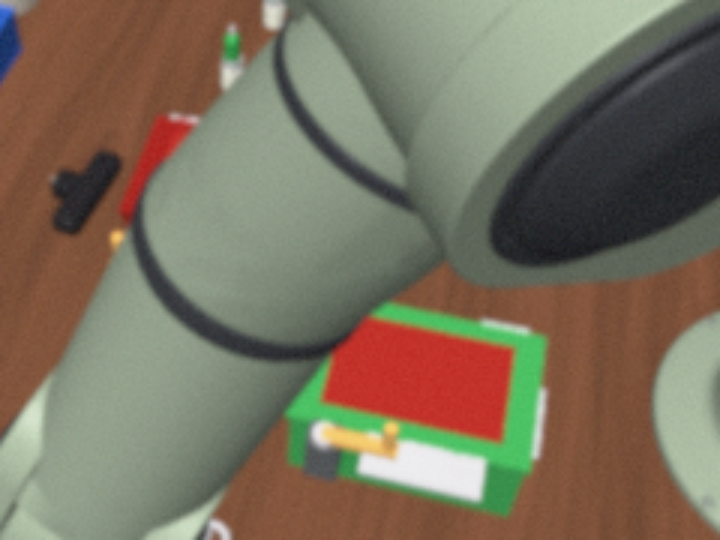

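The arm hides the target box in the side view, but the green box stands untouched and the force is near zero. I'll slide the fingertips in under the tongue.

>>> drive_tool([
  [[-0.024,0.002,0.031,0,0,0,0],[-0.039,0.001,0.052,0,0,0,0],[-0.053,0.001,0.073,0,0,0,0],[-0.053,0.001,0.073,0,0,0,0]],
])

```text
time: 6.55
position: [0.5044, 0.0108, 0.0646]
ee_rot: [1.626, 1.652, -0.839]
wrist_force: [0.3, -0.0, -0.3]
gripper_width: -0.002
grasp_force: 0.3
```

Run:
```python
from h import *
s=read_state();print(s['position'],s['wrist_force'])
T=tool90(np.radians(35))
# path: tip upper corner on circle about hinge; tip slides at 0.138 from hinge
def tcp(phi,r=.138,t=.002):
    c=np.array([-.149+r*np.cos(phi)+t*np.sin(phi), .077+r*np.sin(phi)-t*np.cos(phi)])
    a=np.array([-.82,-.57]);n=np.array([-.57,.82])
    return c-.011*n-.022*a
for ph in (-.05,.1,.3,.5,.7,.9): print(ph,tcp(ph).round(3))
rows([((.502,*tcp(ph)),T) for ph in (.05,.15,.3,.45,.6)])
b,d=optics.camera('top'); cv2.imwrite('pics/t4.png',cv2.resize(b[150:240,220:340],None,fx=5,fy=5))
```

```text
[0.50435868 0.01081784 0.06455864] [ 0.34972677 -0.03080728 -0.25383048]
-0.05 [0.013 0.072]
0.1 [0.013 0.092]
0.3 [0.008 0.119]
0.5 [-0.003  0.145]
0.7 [-0.018  0.168]
0.9 [-0.037  0.187]
[-0.021, -0.003, -0.019, -0.01, 0.0, -0.012]
[-0.037, -0.003, -0.028, -0.01, 0.0, -0.012]
[-0.062, -0.003, -0.039, -0.01, 0.0, -0.012]
[-0.089, -0.003, -0.045, -0.01, 0.0, -0.012]
[-0.116, -0.003, -0.048, -0.01, 0.0, -0.012]
```

View pics/t4.png

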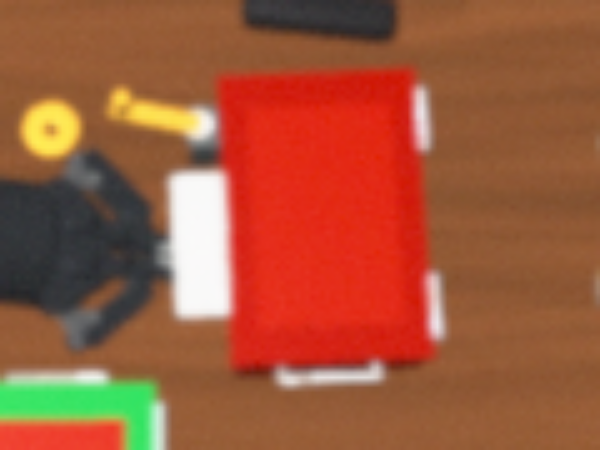

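The top view shows the fingertips under the white tongue at (170,255). The bar is clear at (160,110), and the knuckles clear both the coin (50,128) and the green box. I'll lift along the arc.

>>> drive_tool([
  [[-0.012,-0.002,-0.01,0,0,0,0],[-0.021,-0.003,-0.019,0,0,0,0],[-0.037,-0.003,-0.028,0,0,0,0],[-0.05,-0.003,-0.034,0,0,0,0],[-0.062,-0.003,-0.039,0,0,0,0]],
])

```text
time: 7.1
position: [0.5018, 0.0103, 0.1188]
ee_rot: [1.623, 1.656, -0.838]
wrist_force: [0.3, 0.1, -1.0]
gripper_width: 0.001
grasp_force: 0.3
```

```bash
cat >> h.py <<'E'
def tcp(phi,r=.138,t=.002,dn=35):
    q=np.radians(dn); a=np.array([-np.cos(q),-np.sin(q)]); n=np.array([-np.sin(q),np.cos(q)])
    c=np.array([-.149+r*np.cos(phi)+t*np.sin(phi), .077+r*np.sin(phi)-t*np.cos(phi)])
    return c-.011*n-.022*a
E
python3 - <<'E'
from h import *
s=read_state();print(s['position'],s['wrist_force'])
T=tool90(np.radians(35))
rows([((.502,*tcp(ph)),T) for ph in (.3,.4,.5,.6,.7,.8)])
E
```

```text
[0.50175327 0.01028006 0.11882533] [ 0.34870575  0.14368503 -1.02590964]
[-0.003, 0.0, 0.002, -0.008, -0.0, -0.01]
[-0.02, 0.0, -0.003, -0.008, -0.0, -0.01]
[-0.038, 0.0, -0.006, -0.008, -0.0, -0.01]
[-0.057, -0.0, -0.007, -0.008, -0.0, -0.01]
[-0.075, -0.0, -0.007, -0.008, -0.0, -0.01]
[-0.093, -0.0, -0.005, -0.008, -0.0, -0.01]
```

The load is -1 N, so the lid is riding on the fingers. I'll keep following the arc.

>>> drive_tool([
  [[-0.012,0,-0.001,0,0,0,0],[-0.029,0,-0.004,0,0,0,0],[-0.047,0,-0.007,0,0,0,0],[-0.062,0,-0.007,0,0,0,0],[-0.075,0,-0.007,0,0,0,0]],
])

```text
time: 7.6
position: [0.502, -0.0185, 0.1676]
ee_rot: [1.623, 1.655, -0.839]
wrist_force: [0.7, 0.0, -0.1]
gripper_width: 0.001
grasp_force: 0.3
```

Run:
```python
from h import *
s=read_state();print(s['position'],s['wrist_force'])
T=tool90(np.radians(35))
rows([((.502,*tcp(ph)),T) for ph in (.7,.8,.9,1.,1.1,1.2)])
```

```text
[ 0.50199852 -0.01849046  0.16757978] [ 0.66797245  0.01792585 -0.14173227]
[0.0, 0.0, -0.001, -0.009, -0.0, -0.01]
[-0.018, -0.0, 0.001, -0.009, -0.0, -0.01]
[-0.036, -0.0, 0.005, -0.009, -0.0, -0.01]
[-0.054, -0.001, 0.011, -0.009, -0.0, -0.01]
[-0.07, -0.001, 0.019, -0.009, -0.0, -0.01]
[-0.086, -0.001, 0.028, -0.009, -0.0, -0.01]
```

```bash
cat >> h.py <<'E'
def lid():
    b,d=optics.camera('top'); P=pts('top',d); hsv=cv2.cvtColor(b,cv2.COLOR_BGR2HSV)
    red=((hsv[...,0]<8)|(hsv[...,0]>172))&(hsv[...,1]>150)&(hsv[...,2]>60)&(P[...,0]>.45)&(P[...,0]<.61)&(P[...,1]>-.3)&(P[...,1]<.05)&(P[...,2]>.07)&(P[...,2]<.3)
    q=P[red]; 
    for lo in np.arange(-.25,.02,.02):
        k=(q[:,1]>=lo)&(q[:,1]<lo+.02)
        if k.sum()>5: print(round(lo+.01,3),k.sum(),np.percentile(q[k,2],[10,50,90]).round(3))
    return b
E
python3 -c "
from h import *
lid()"
```

```text
-0.14 223 [0.083 0.091 0.098]
-0.12 305 [0.099 0.107 0.115]
-0.1 306 [0.115 0.123 0.131]
-0.08 354 [0.133 0.14  0.149]
-0.06 236 [0.149 0.154 0.159]
-0.04 24 [0.077 0.157 0.162]
-0.02 8 [0.076 0.078 0.08 ]
```

The lid is at about 0.69 rad, as planned. I'll continue.

>>> drive_tool([
  [[-0.012,0,0.0,0,0,0,0],[-0.027,0,0.003,0,0,0,0],[-0.043,0,0.008,0,0,0,0],[-0.058,0,0.013,0,0,0,0],[-0.07,0,0.019,0,0,0,0]],
])

```text
time: 8.15
position: [0.5027, -0.0606, 0.2022]
ee_rot: [1.623, 1.655, -0.839]
wrist_force: [0.5, 0.5, -0.7]
gripper_width: 0.0
grasp_force: 0.2
```

Run:
```python
from h import *
s=read_state();print(s['position'],s['wrist_force'],s['joints'].round(2))
T=tool90(np.radians(35))
rows([((.502,*tcp(ph)),T) for ph in (1.1,1.2,1.3,1.4,1.5,1.6)])
```

```text
[ 0.50274253 -0.06064876  0.20223746] [ 0.46070158  0.54177987 -0.72671818] [-0.69  0.67  0.29  1.99  0.78  1.11 -0.98]
[-0.0, -0.001, -0.001, -0.009, 0.0, -0.01]
[-0.016, -0.001, 0.008, -0.009, 0.0, -0.01]
[-0.031, -0.002, 0.019, -0.009, 0.0, -0.01]
[-0.045, -0.002, 0.031, -0.009, 0.0, -0.01]
[-0.057, -0.002, 0.045, -0.009, 0.0, -0.01]
[-0.068, -0.003, 0.06, -0.009, 0.0, -0.01]
```

>>> drive_tool([
  [[-0.013,-0.001,0.006,0,0,0,0],[-0.026,-0.001,0.015,0,0,0,0],[-0.038,-0.002,0.025,0,0,0,0],[-0.048,-0.002,0.035,0,0,0,0],[-0.057,-0.002,0.045,0,0,0,0]],
])

```text
time: 8.65
position: [0.5023, -0.1127, 0.2172]
ee_rot: [1.623, 1.656, -0.84]
wrist_force: [-0.4, 0.3, 0.1]
gripper_width: -0.004
grasp_force: 0.1
```

Run:
```python
from h import *
s=read_state();print(s['position'],s['wrist_force'],s['joints'].round(2))
T=tool90(np.radians(35))
rows([((.502,*tcp(ph)),T) for ph in (1.5,1.6,1.7,1.8,1.9)])
b=lid()
```

```text
[ 0.50228625 -0.11272684  0.21724062] [-0.40733012  0.25253569  0.14718003] [-0.63  0.64  0.33  2.03  0.84  1.05 -0.95]
[-0.001, -0.0, -0.0, -0.009, 0.0, -0.01]
[-0.012, -0.001, 0.014, -0.009, 0.0, -0.01]
[-0.022, -0.001, 0.03, -0.009, 0.0, -0.01]
[-0.03, -0.002, 0.047, -0.009, 0.0, -0.01]
[-0.036, -0.002, 0.064, -0.009, 0.0, -0.01]
-0.14 152 [0.074 0.102 0.203]
-0.12 6 [0.211 0.213 0.218]
-0.08 8 [0.249 0.256 0.258]
-0.04 14 [0.073 0.076 0.077]
-0.02 10 [0.075 0.077 0.284]
```

>>> drive_tool([
  [[-0.006,0,0.007,0,0,0,0],[-0.012,-0.001,0.014,0,0,0,0],[-0.017,-0.001,0.022,0,0,0,0],[-0.022,-0.001,0.03,0,0,0,0],[-0.026,-0.001,0.038,0,0,0,0]],
])

```text
time: 9.2
position: [0.5025, -0.1468, 0.2167]
ee_rot: [1.622, 1.656, -0.839]
wrist_force: [-0.6, 0.2, 0.0]
gripper_width: 0.003
grasp_force: 0.0
```

>>> drive_tool([
  [[-0.003,0,0.006,0,0,0,0],[-0.006,0,0.012,0,0,0,0],[-0.009,0,0.02,0,0,0,0],[-0.009,0,0.02,0,0,0,0]],
])

```text
time: 9.6
position: [0.5025, -0.1633, 0.2136]
ee_rot: [1.623, 1.655, -0.84]
wrist_force: [-0.3, 0.5, 0.2]
gripper_width: 0.0
grasp_force: 0.0
```

Run:
```python
from h import *
s=read_state();print(s['position'],s['wrist_force'],s['joints'].round(2))
T=tool90(np.radians(35))
rows([((.502,-.1,.26),T),((.49,.12,.28),T)])
b=lid()
```

```text
[ 0.50251854 -0.16325613  0.21358162] [-0.26083885  0.47702356  0.22107821] [-0.56  0.64  0.36  2.06  0.91  0.98 -0.94]
[-0.002, 0.001, -0.105, -0.009, 0.0, -0.01]
[0.144, -0.008, -0.36, -0.009, 0.0, -0.01]
-0.2 53 [0.183 0.193 0.196]
-0.18 421 [0.145 0.166 0.185]
-0.16 237 [0.096 0.124 0.144]
-0.14 42 [0.073 0.088 0.248]
-0.12 10 [0.256 0.259 0.265]
-0.08 6 [0.273 0.282 0.29 ]
-0.04 13 [0.074 0.077 0.078]
```

The lid now leans back at its stop and the load is gone. I'll withdraw along the fingers.

>>> drive_tool([
  [[0,0,-0.03,0,0,0,0],[0,0,-0.09,0,0,0,0],[0,0,-0.15,0,0,0,0],[0,0,-0.2,0,0,0,0],[0,0,-0.25,0,0,0,0]],
])

```text
time: 10.15
position: [0.4985, -0.0071, 0.3223]
ee_rot: [1.622, 1.657, -0.839]
wrist_force: [0.5, 0.1, -0.1]
gripper_width: -0.002
grasp_force: 0.0
```

>>> drive_tool([
  [[0.04,0,-0.06,0,0,0,0],[0.04,0,-0.1,0,0,0,0],[0.04,0,-0.1,0,0,0,0],[0.04,0,-0.1,0,0,0,0]],
])

```text
time: 10.55
position: [0.4969, 0.0701, 0.3396]
ee_rot: [1.622, 1.657, -0.839]
wrist_force: [-0.4, -0.3, 0.1]
gripper_width: 0.0
grasp_force: 0.0
```

Run:
```python
from h import *
s=read_state();print(s['time'],s['position'],s['wrist_force'])
b=lid(); cv2.imwrite('pics/t5.png',cv2.resize(b[70:320,130:400],None,fx=2.2,fy=2.2))
```

```text
10.55 [0.4969105  0.0701406  0.33963696] [-0.40468497 -0.26952491  0.05492427]
-0.2 48 [0.185 0.191 0.195]
-0.18 514 [0.143 0.165 0.185]
-0.16 474 [0.093 0.115 0.136]
-0.14 160 [0.074 0.078 0.091]
-0.04 16 [0.075 0.076 0.079]
-0.02 34 [0.074 0.076 0.079]
```

View pics/t5.png

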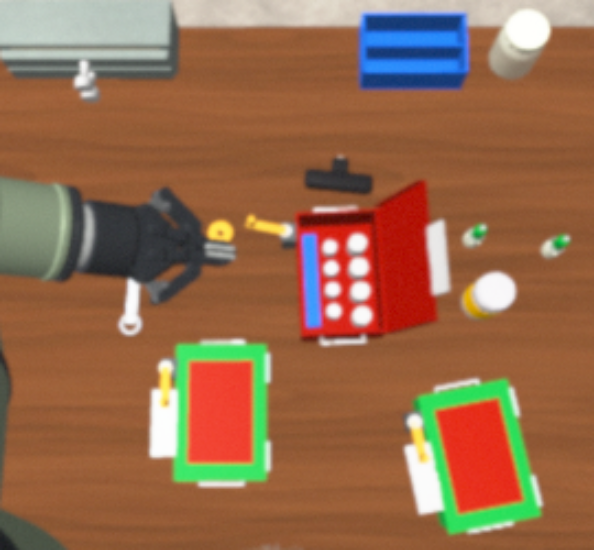

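The top view shows the lid leaning back open at (410,260), the latch out at (270,225) and the fingers clear at (220,250). The other things are in place, so I'll hand in.

```bash
python3 -c "
from h import *
print(robot.close_job())"
```

```text
the job is handed in; nothing more can be done
None
```

The red toolbox is open: the latch is swung clear of the tongue, the lid rests back at its stop by itself, the fingers are clear, the other things appear undisturbed in the last picture, and the job was handed in at about 10.6 s.

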